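# Check a racked screen frame for square by its two diagonals

### The arm

A 7-joint arm with a two-finger parallel gripper is mounted at the origin on the work surface. World frame = base frame: x ahead of the robot, y to its left, z up, the work surface at z = 0. Lengths are in mm, angles in rad, forces in N, time in s.
With the tool pointing down it reaches from about 400 to 925 mm from the base axis. Payload 5.6 kg.
Tool frame: the origin (TCP) lies between the finger pads; the fingertips stand 8 mm ahead of it and the grasp point (between the pads) lies 11 mm behind it; z points along the fingers, y is the direction in which the jaws open and shut (so a half turn about z gives the same grasp; the last joint's range is limited). The gripper opens to 85 mm and grips with 20 to 120 N. Pads are 22 mm wide; open, the fingers measure 114 mm over their backs; the gripper's body (76 mm by 85 mm) begins 54 mm behind the grasp point. The pads swing forward as they close: fully open they stand 13 mm farther back than shut.
Start: joints at [1.183, 0.468, -0.012, 1.603, 0.006, 1.071, -0.056], TCP at [219.665, -611.764, 239.29] pointing down, gripper open.
Joint ranges: [-2.53, 2.53], [-0.31, 2.02], [-1.57, 1.55], [0.28, 2.44], [-1.29, 4.43], [0.15, 1.84], [-2.92, 2.92]. Speed limits (rad/s): [2.57, 2.57, 3.14, 3.14, 3.14, 3.14, 3.14].

### API

Orientations are given as a unit quaternion [x, y, z, w].
In Python, from rig import readout, capture, robot, spotter gives the robot as it stands.
- The arm moves only by the tool apply_moves, never from a script. Its argument "commands" is a list of rows, each an object of numbers: "tx", "ty", "tz": the shift along the tool's x, y, z in mm; "yaw": the turn about the tool's z in rad. A call has exactly 10 rows; each row shifts and turns the commanded pose from where the row before left it, along the tool's axes as they then stand; what a row does not reach is not made up. A row lasts 1/10 s, in which the tool goes at most 50 mm and 8.59 degrees, less where a joint would pass 70% of its speed; a pose out of reach is approached as far as the arm can. A call with a gripper value outside its range is refused whole. "jaw" is the opening, from 0 (shut) to 1 (fully open), set as the call begins (left out, the last holds). The fingers move at their own pace and stop on an object; "newtons" is the grip in N (left out, the last holds). Time passes only in rows, so rows that do not move let the fingers close, or fill a call up. It gives the time, the measured TCP pose, the force and the opening at its end, in the units of the state.
- readout.get_obs(): the state, without advancing time (a new reading comes with each control period).
- capture(name): name is "scene" or "top"; returns a dict with "color" (384x512x3 uint8, blue, green, red), "mtx" (3x3 intrinsics, pixels), "R" (3x3) and "t" (3): a world point X has camera coordinates R X + t. Camera axes: x right, y down, z forward; pixel columns grow to the right and rows downward; lengths in mm; the calibration is good to about 2 mm. A picture is of the moment at which its call begins. There is no depth.
- robot.close_job(): hands the job in, once; it reports no verdict.
Trained networks look in a picture, given as the dict that the camera call returned (one of the last four; its "shot" number tells which), for a name from the list of things; names that differ only in an ending like _2 or _b are one class to them, and where a whole thing is asked for, a point or a joint stands for the part that bears it (a point fixed in the world has none). Each returns a list of dicts, best first, with "score" (0 to 1); they miss things now and then, are a little off and sometimes report something else, mostly with a low value. They report only what shows in the picture. A call takes as long as a camera call.
- spotter.regions_of(picture, target): "mask" (384x512 bool, what is visible of it) and "xy" ([column, row] in pixels, amid what is visible of it).
The state is a dict: "time": time; "joints": joint angles; "qd": joint speeds; "joint_efforts": joint torques, N m; "position": TCP position; "ee_rot": TCP orientation; "force": force on the tool from outside, world axes, zero at the start; "moment": the same for the moment, N m; "opening": opening from 0.0 (shut) to 1.0 (fully open).
Only numpy, scipy, OpenCV 4.12 (cv2) and the standard library are available. Lean on these libraries where they do the work, as an engineer would, in place of code of your own. Each camera call takes 0.05 s, during which the arm holds its last target. There are 200 camera calls.

### The job

Check the bare wooden screen frame for square with the slide rule: lay the rule flat on the frame from corner to corner along one diagonal and pause there about a second to read it, then do the same along the other diagonal. The frame is out of square, so finish with the rule released and lying centred along the longer of the two diagonals.

Things in the scene. Friction and masses are not known exactly. Their poses are not given: they have to be found in the camera images.
- frame: Bare wooden screen frame (no mesh), fixed flat on the bench, knocked out of square: a rhombus, outer sides 215 mm, bars 25 wide, 20 high, open inside. Origin: its centre, at the underside. x axis: along the longer diagonal (325 over outer corners); y: along the shorter (282). Any yaw. A 12 mm high wedge inside and a 24 mm tape roll outside are clear of the diagonals. Not the oblong blue screen.
- rule: Slide rule, loose stick 380 long, 0.2 kg: flat aluminium channel 24 wide, 10 thick, to -x; brass slide 16 wide, 8 thick, locked drawn out to +x; in the middle a dark block 44 long (x), 26 wide (y), 32 high, to grip across its width. Nothing on it moves. Starts flat on the bench, block up. Origin: mid-length, underside, below the block; x along it, z up. Not the plain 150 mm steel ruler.

How it is judged (in metres and radians):
On the way:
1. the rule is laid on the frame along its shorter diagonal and kept there for half a second (before or after a first try of the longer one) (contact force between rule and frame above 0.2 N and z of rule in the frame of frame between 0.014 and 0.026 m and angle between rule's own z axis and vertical below 0.1 rad and angle between the x axis of rule and the y axis of frame, either way round below 0.18 rad and x of rule in the frame of frame between -0.018 and 0.018 m and y of rule in the frame of frame between -0.035 and 0.035 m), for 0.5 s.
At the end, for the whole second after the job is handed in: The rule lies released, at rest and flat, block up, on the frame along its longer diagonal: within 10 degrees of it, its middle within 18 mm sideways and 25 mm lengthwise of the frame's centre; earlier it lay so on the shorter diagonal (35 mm lengthwise) for half a second (contact force between rule and frame above 0.2 N and contact force between rule and the fingers below 0.05 N and linear speed of rule below 0.02 m/s and z of rule in the frame of frame between 0.014 and 0.026 m and angle between rule's own z axis and vertical below 0.1 rad and angle between the x axis of rule and the x axis of frame, either way round below 0.18 rad and y of rule in the frame of frame between -0.018 and 0.018 m and x of rule in the frame of frame between -0.025 and 0.025 m); the robot touches nothing.
It also fails if it takes over 53 s, if anything falls off the work surface, if the arm or the gripper's body presses on something with over 40 N, if the wrist force passes 120 N, or if a joint passes its speed limit or range.

## Working session

There is one attempt and no reset: what is moved stays moved. The work goes in short steps, Python scripts to look and compute and a tool call to move; the robot and the scene stay as the last step left them, time stands still between calls to the robot, and variables do not carry over. Pictures are saved under pics/ and viewed, about 8 in all and at most 12, crops included, and the job is handed in when it is done.

Besides the shell and the picture viewer there is one more tool, called after "Call:" as a command line: name --argument value ..., lists and objects as JSON in quotes. apply_moves: Moves the arm, as the interface text tells. Its arguments: {"type":"object","properties":{"commands":{"type":"array","items":{"type":"object","properties":{"tx":{"type":"number"},"ty":{"type":"number"},"tz":{"type":"number"},"yaw":{"type":"number"}}}},"jaw":{"type":"number"},"newtons":{"type":"number"}},"required":["commands"]}

```bash
mkdir -p pics; ls; python3 - <<'E'
from rig import readout,capture,robot,spotter
import cv2,numpy as np,pickle
o=readout.get_obs();print({k:np.round(v,3) for k,v in o.items()})
P={}
for n in("scene","top"):
    p=capture(n);P[n]=p;cv2.imwrite(f"pics/{n}0.png",p["color"])
    print(n,p["mtx"].round(1).tolist(),p["R"].round(4).tolist(),p["t"].round(1).tolist())
    for t in("frame","rule"):
        r=spotter.regions_of(p,t)
        P[n+t]=r
        for d in r[:3]: print(t,d["score"],d["xy"],d["mask"].sum())
pickle.dump(P,open("p0.pkl","wb"))
cv2.imwrite("pics/both0.png",np.hstack([P["scene"]["color"],P["top"]["color"]])[:, :])
E
```

```text
pics
{'time': np.float64(0.0), 'joints': array([ 1.183,  0.468, -0.012,  1.604,  0.006,  1.071, -0.056]), 'qd': array([-0.   , -0.   ,  0.001, -0.001, -0.001, -0.002,  0.003]), 'joint_efforts': array([-0.0000e+00, -5.3238e+01,  2.2000e-02, -2.5130e+01,  1.1000e-02,
        8.0000e-03,  0.0000e+00]), 'position': array([ 219.454, -611.241,  238.332]), 'ee_rot': array([ 0.985,  0.172, -0.   , -0.001]), 'force': array([0.159, 0.457, 0.205]), 'moment': array([ 0.003,  0.05 , -0.014]), 'opening': np.float64(1.003)}
scene [[361.2, 0.0, 255.7], [0.0, 361.2, 187.9], [0.0, 0.0, 1.0]] [[-0.8996, 0.4365, 0.0169], [0.2757, 0.5974, -0.7531], [-0.3388, -0.6728, -0.6577]] [492.6, -118.9, 990.8]
frame 0.57 [282.6, 306.0] 7309
rule 0.59 [223.9, 138.6] 1096
top [[381.2, 0.0, 256.4], [0.0, 381.2, 184.7], [0.0, 0.0, 1.0]] [[0.026, -0.9995, 0.0168], [-0.9895, -0.0282, -0.1421], [0.1425, -0.0129, -0.9897]] [-12.1, 534.1, 647.9]
frame 0.75 [97.1, 174.2] 6531
rule 0.75 [387.0, 203.3] 2553
```

View pics/scene0.png

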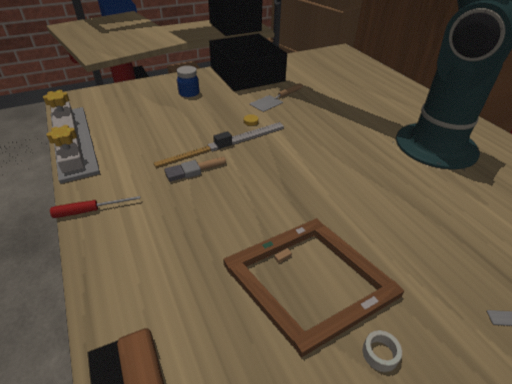

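View pics/top0.png

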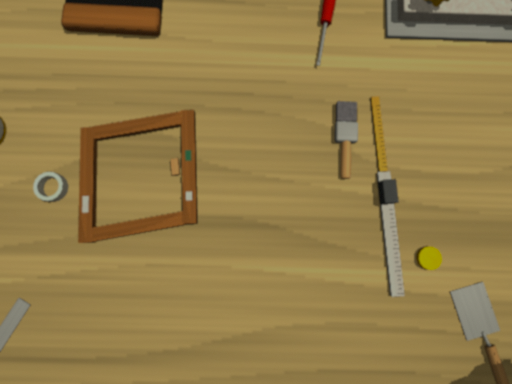

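The scene view shows the rule's block at about (222,140) and the frame's corners near (228,265), (318,222), (400,290), (305,347). In the top view the rule runs (376,97)–(398,295) with its block at (387,190). The frame's corners there are about (80,128), (195,111), (196,222), (80,242). Next I triangulate them.

```bash
cat > h.py <<'E'
import numpy as np,cv2
def proj(p,X):
    c=np.atleast_2d(X)@p["R"].T+p["t"];q=c@p["mtx"].T;return q[:,:2]/q[:,2:]
def ray(p,uv,z):
    d=p["R"].T@np.linalg.solve(p["mtx"],[uv[0],uv[1],1]);o=-p["R"].T@p["t"];return o+d*(z-o[2])/d[2]
def tri(p,a,q,b):
    M=[x["mtx"]@np.c_[x["R"],x["t"]] for x in(p,q)]
    X=cv2.triangulatePoints(M[0],M[1],np.float64(a),np.float64(b)).ravel();return X[:3]/X[3]
def dark(p,roi):
    u0,v0,u1,v1=roi;g=p["color"].max(2)[v0:v1,u0:u1]
    return g
E
python3 - <<'E'
import pickle;from h import *
P=pickle.load(open("p0.pkl","rb"))
for n in("scene","top"):
    m=P[n+"frame"][0]["mask"].astype(np.uint8)
    c=max(cv2.findContours(m,0,2)[0],key=cv2.contourArea);h=cv2.convexHull(c)
    ap=cv2.approxPolyN(h,4).reshape(-1,2) if hasattr(cv2,"approxPolyN") else cv2.approxPolyDP(h,8,True).reshape(-1,2)
    print(n,ap.tolist())
    for z in (20,): print([ray(P[n],a,z).round(0).tolist() for a in ap])
    r=P[n+"rule"][0]["mask"].astype(np.uint8);print("rule",cv2.minAreaRect(cv2.findNonZero(r)))
    # dark block pixels
    g=P[n]["color"].max(2);d=((g<75)&(cv2.dilate(r,np.ones((7,7)))>0)).astype(np.uint8)
    print("block",d.sum(),cv2.minAreaRect(cv2.findNonZero(d)),np.argwhere(d).mean(0)[::-1])
big=lambda n,u,v:cv2.resize(P[n]["color"][v-30:v+30,u-40:u+40],None,fx=7,fy=7,interpolation=cv2.INTER_CUBIC)
cv2.imwrite("pics/blk.png",cv2.resize(np.hstack([big("scene",222,140)[:, :],big("top",387,190)]),(800,300)))
E
```

```text
scene [[409, 293], [301, 358], [217, 259], [316, 216]]
[[418.0, 330.0, 20.0], [642.0, 345.0, 20.0], [687.0, 125.0, 20.0], [462.0, 108.0, 20.0]]
rule ((217.18109130859375, 140.71351623535156), (15.73359489440918, 133.14736938476562), 72.89727020263672)
block 509 ((218.05770874023438, 142.21153259277344), (16.576396942138672, 132.7865753173828), 74.74488067626953) [223.25736739 143.13752456]
top [[198, 224], [77, 245], [80, 127], [196, 108]]
[[462.0, 106.0, 20.0], [419.0, 321.0, 20.0], [637.0, 336.0, 20.0], [681.0, 121.0, 20.0]]
rule ((387.8445739746094, 195.96099853515625), (200.23046875, 19.08563804626465), 83.54118347167969)
block 523 ((390.75616455078125, 233.68357849121094), (119.81173706054688, 18.738576889038086), 83.9909896850586) [385.82982792 201.03441683]
```

View pics/blk.png

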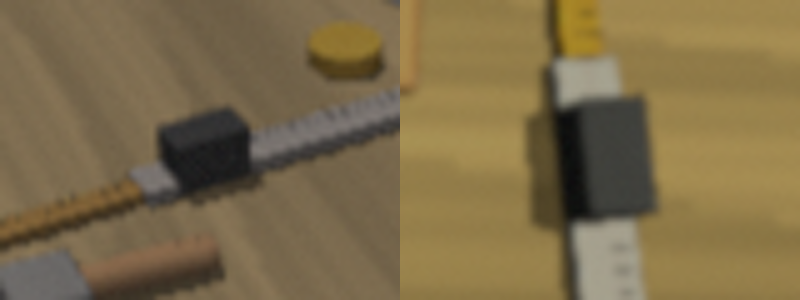

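```bash
python3 - <<'E'
import pickle;from h import *
P=pickle.load(open("p0.pkl","rb"));s,t=P["scene"],P["top"]
S=[[409,293],[301,358],[217,259],[316,216]];T=[[77,245],[80,127],[196,108],[198,224]]
C=np.array([tri(s,a,t,b) for a,b in zip(S,T)]);print(C.round(0).tolist(),C.mean(0).round(1))
b=tri(s,(222.8,135.8),t,(390.6,191.4));print("block top",b.round(1),ray(t,(390.6,191.4),32).round(1),ray(s,(222.8,135.8),32).round(1))
# rule axis from mask ends in both views at z~9
for n in("top","scene"):
    m=P[n+"rule"][0]["mask"].astype(np.uint8);q=np.argwhere(m)[:,::-1]
    W=np.array([ray(P[n],a,8) for a in q])[:,:2]
    vx,vy,x0,y0=cv2.fitLine(np.float32(W),cv2.DIST_HUBER,0,.01,.01).ravel()
    e=(W-[x0,y0])@[vx,vy];print(n,"rule yaw",np.degrees(np.arctan2(vy,vx)),"mid",np.array([x0,y0])+(e.max()+e.min())/2*np.array([vx,vy]),np.ptp(e))
# frame pose: fit the rhombus outline (z=20 top / z=0 bottom hull) to brown pixels
from scipy.optimize import minimize
def model(p,x,y,a):
    c,sn=np.cos(a),np.sin(a);L=np.array([[162.5,0],[0,141],[-162.5,0],[0,-141]])@np.array([[c,sn],[-sn,c]])+[x,y]
    A=np.vstack([np.c_[L,np.full(4,z)] for z in(0,20)]);return cv2.convexHull(np.float32(proj(p,A)))
for use in(("top",),("scene",),("top","scene")):
    def cost(v):
        k=0
        for n in use:
            m=P[n+"frame"][0]["mask"].astype(np.uint8);h=cv2.convexHull(cv2.findNonZero(m)) 
            M=model(P[n],v[0],v[1],v[2]/100);ia,_=cv2.intersectConvexConvex(np.float32(h),M)
            k+=cv2.contourArea(h)+cv2.contourArea(M)-2*ia
        return k
    r=min((minimize(cost,[551,224,a],method="Nelder-Mead",options=dict(initial_simplex=[[551,224,a],[561,224,a],[551,234,a],[551,224,a+8]])) for a in(-65,92)),key=lambda r:r.fun);print(use,r.x.round(1),r.fun)
E
```

```text
[[416.0, 326.0, 13.0], [639.0, 341.0, 10.0], [684.0, 121.0, 13.0], [461.0, 107.0, 19.0]] [550.2 223.7  13.6]
block top [ 529.  -243.3   27. ] [ 529.8 -242.4   32. ] [ 530.5 -234.5   32. ]
top rule yaw 5.261051 mid [ 530.39520341 -241.43577925] 377.9238131757334
scene rule yaw 5.851274 mid [ 529.72976431 -239.80427895] 379.22856738374423
('top',) [550.1 222.5 -64.5] 263.50921751811984
('scene',) [549.9 225.4 -65. ] 210.95254300767556
('top', 'scene') [550.3 223.4 -65. ] 570.3684882367961
```

Call:
apply_moves --commands '[{"tx":41.8,"ty":-24.3,"tz":10},{"tx":41.8,"ty":-24.3,"tz":10},{"tx":41.8,"ty":-24.3,"tz":10},{"tx":41.8,"ty":-24.3,"tz":10},{"tx":41.8,"ty":-24.3,"tz":10},{"tx":41.8,"ty":-24.3,"tz":10},{"tx":41.8,"ty":-24.3,"tz":10},{"tx":41.8,"ty":-24.3,"tz":10},{"tx":41.8,"ty":-24.3,"tz":10},{"tx":41.8,"ty":-24.3,"tz":10}]' --jaw 0.7

```text
$.commands[0]: bad value
```

Call:
apply_moves --commands '[{"tx":42,"ty":-24,"tz":10,"yaw":0},{"tx":42,"ty":-24,"tz":10,"yaw":0},{"tx":42,"ty":-24,"tz":10,"yaw":0},{"tx":42,"ty":-24,"tz":10,"yaw":0},{"tx":42,"ty":-24,"tz":10,"yaw":0},{"tx":42,"ty":-24,"tz":10,"yaw":0},{"tx":42,"ty":-24,"tz":10,"yaw":0},{"tx":42,"ty":-24,"tz":10,"yaw":0},{"tx":42,"ty":-24,"tz":10,"yaw":0},{"tx":40,"ty":-27,"tz":10,"yaw":0}]' --jaw 0.7

```text
time: 1.3
position: [532.3, -240.5, 139.1]
ee_rot: [0.985, 0.171, 0.0, 0.0]
force: [0.3, 0.3, 1.1]
opening: 0.701
```

Call:
apply_moves --commands '[{"tx":-2.3,"ty":0,"tz":0,"yaw":0.125},{"tx":0,"ty":0.7,"tz":10,"yaw":0.125},{"tx":0,"ty":0,"tz":25,"yaw":0},{"tx":0,"ty":0,"tz":30,"yaw":0},{"tx":0,"ty":0,"tz":25,"yaw":0},{"tx":0,"ty":0,"tz":17,"yaw":0},{"tx":0,"ty":0,"tz":12,"yaw":0},{"tx":0,"ty":0,"tz":7,"yaw":0},{"tx":0,"ty":0,"tz":0,"yaw":0},{"tx":0,"ty":0,"tz":0,"yaw":0}]' --jaw 0.7

```text
time: 2.3
position: [529.5, -243.5, 13.9]
ee_rot: [0.999, 0.047, 0.0, 0.0]
force: [0.3, 0.4, -0.2]
opening: 0.699
```

Call:
apply_moves --commands '[{"tx":0,"ty":0,"tz":0,"yaw":0},{"tx":0,"ty":0,"tz":0,"yaw":0},{"tx":0,"ty":0,"tz":0,"yaw":0},{"tx":0,"ty":0,"tz":0,"yaw":0},{"tx":0,"ty":0,"tz":0,"yaw":0},{"tx":0,"ty":0,"tz":0,"yaw":0},{"tx":0,"ty":0,"tz":0,"yaw":0},{"tx":0,"ty":0,"tz":0,"yaw":0},{"tx":0,"ty":0,"tz":0,"yaw":0},{"tx":0,"ty":0,"tz":0,"yaw":0}]' --jaw 0 --newtons 70

```text
time: 3.3
position: [529.6, -243.5, 14.3]
ee_rot: [0.999, 0.047, 0.001, 0.0]
force: [-0.9, 0.9, 5.7]
opening: 0.293
```

Call:
apply_moves --commands '[{"tx":0,"ty":0,"tz":-5,"yaw":0},{"tx":0,"ty":0,"tz":-10,"yaw":0},{"tx":0,"ty":0,"tz":-15,"yaw":0},{"tx":0,"ty":0,"tz":-15,"yaw":0},{"tx":0,"ty":0,"tz":-15,"yaw":0},{"tx":0,"ty":0,"tz":-15,"yaw":0},{"tx":0,"ty":0,"tz":-10,"yaw":0},{"tx":0,"ty":0,"tz":-5,"yaw":0},{"tx":0,"ty":0,"tz":0,"yaw":0},{"tx":0,"ty":0,"tz":0,"yaw":0}]'

```text
time: 4.3
position: [528.6, -243.1, 102.9]
ee_rot: [0.999, 0.047, -0.0, -0.0]
force: [0.0, 0.2, -1.1]
opening: 0.291
```

```bash
cat > look.py <<'E'
import sys;from h import *;from rig import *
zr=float(sys.argv[1]);tag=sys.argv[2];ims=[]
for n in("scene","top"):
    p=capture(n);ims.append(p["color"].copy())
    r=spotter.regions_of(p,"rule")
    if r:
        print(n,r[0]["score"]);q=np.argwhere(r[0]["mask"])[:,::-1]
        W=np.array([ray(p,a,zr) for a in q])[:,:2]
        vx,vy,x0,y0=cv2.fitLine(np.float32(W),cv2.DIST_HUBER,0,.01,.01).ravel()
        e=(W-[x0,y0])@[vx,vy];print(" yaw",np.degrees(np.arctan2(vy,vx)).round(1),"mid",(np.array([x0,y0])+(e.max()+e.min())/2*np.array([vx,vy])).round(1),"len",np.ptp(e).round(1))
        for f in (e.argmin(),e.argmax()):print(" end",q[f],W[f].round(1))
cv2.imwrite(f"pics/{tag}.png",cv2.resize(np.hstack(ims),(800,300),interpolation=cv2.INTER_AREA))
o=readout.get_obs();print(o["time"],np.round(o["position"],1),np.round(o["ee_rot"],3),o["opening"],np.round(o["force"],1),np.round(o["moment"],3))
E
python3 look.py 98 lift
```

```text
scene 0.97
 yaw 5.9 mid [ 528.7 -236.6] len 386.9
 end [282  93] [ 337.7 -270.7]
 end [147 134] [ 721.2 -217.3]
top 0.7
 yaw 5.5 mid [ 529.6 -241.2] len 381.2
 end [415 306] [ 339.2 -252.3]
 end [392  77] [ 719.5 -225.2]
4.5 [ 528.5 -243.1  102.5] [ 0.999  0.047 -0.001 -0.   ] 0.2933650046213979 [ 0.1  0.3 -1.6] [ 0.01  -0.003 -0.034]
```

View pics/lift.png

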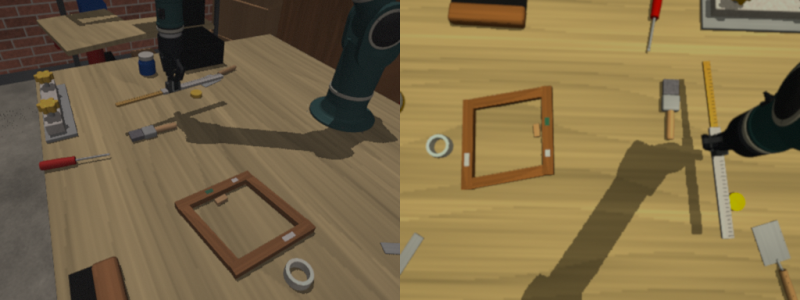

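Call:
apply_moves --commands '[{"tx":3,"ty":-20,"tz":0,"yaw":0},{"tx":6,"ty":-40,"tz":0,"yaw":0},{"tx":7,"ty":-49,"tz":0,"yaw":0},{"tx":7,"ty":-49,"tz":0,"yaw":0},{"tx":7,"ty":-49,"tz":0,"yaw":0},{"tx":7,"ty":-49,"tz":0,"yaw":0},{"tx":7,"ty":-49,"tz":0,"yaw":0},{"tx":7,"ty":-49,"tz":0,"yaw":0},{"tx":7,"ty":-45,"tz":0,"yaw":0},{"tx":5,"ty":-35,"tz":0,"yaw":0}]'

```text
time: 5.5
position: [550.0, 198.4, 103.0]
ee_rot: [0.999, 0.049, -0.0, -0.0]
force: [0.4, -0.6, -2.9]
opening: 0.291
```

Call:
apply_moves --commands '[{"tx":2,"ty":-20,"tz":0,"yaw":-0.03},{"tx":0,"ty":-8,"tz":0,"yaw":-0.06},{"tx":0,"ty":0,"tz":0,"yaw":-0.1},{"tx":0,"ty":0,"tz":0,"yaw":-0.12},{"tx":0,"ty":0,"tz":0,"yaw":-0.13},{"tx":0,"ty":0,"tz":0,"yaw":-0.13},{"tx":0,"ty":0,"tz":0,"yaw":-0.12},{"tx":0,"ty":0,"tz":0,"yaw":-0.09},{"tx":0,"ty":0,"tz":0,"yaw":-0.047},{"tx":0,"ty":0,"tz":0,"yaw":0}]'

```text
time: 6.5
position: [549.9, 221.1, 102.8]
ee_rot: [0.896, 0.444, -0.001, 0.0]
force: [0.3, -0.9, -1.3]
opening: 0.293
```

```bash
python3 look.py 98 short1
```

```text
scene 0.73
 yaw 52.1 mid [590.3 275.2] len 255.3
 end [319 218] [510.8 175.4]
 end [303 363] [667.3 377. ]
top 0.67
 yaw 53.0 mid [498.1 151.9] len 204.0
 end [211 241] [432.4  73.7]
 end [115 163] [555.1 236.7]
6.7 [549.8 222.2 103.1] [ 0.896  0.444 -0.     0.   ] 0.2865850281523564 [ 0.8 -0.2 -1.8] [ 0.063 -0.044 -0.044]
```

View pics/short1.png

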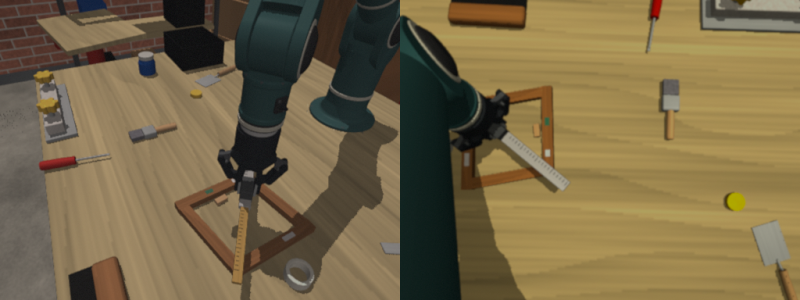

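Call:
apply_moves --commands '[{"tx":0,"ty":0,"tz":10,"yaw":0},{"tx":0,"ty":0,"tz":18,"yaw":0},{"tx":0,"ty":0,"tz":18,"yaw":0},{"tx":0,"ty":0,"tz":12,"yaw":0},{"tx":0,"ty":0,"tz":5,"yaw":0},{"tx":0,"ty":0,"tz":2,"yaw":0},{"tx":0,"ty":0,"tz":2,"yaw":0},{"tx":0,"ty":0,"tz":1,"yaw":0},{"tx":0,"ty":0,"tz":0,"yaw":0},{"tx":0,"ty":0,"tz":0,"yaw":0}]'

```text
time: 7.7
position: [550.0, 222.9, 35.7]
ee_rot: [0.896, 0.445, 0.0, 0.0]
force: [0.2, 0.8, -2.6]
opening: 0.288
```

Call:
apply_moves --commands '[{"tx":0,"ty":0,"tz":1,"yaw":0},{"tx":0,"ty":0,"tz":1,"yaw":0},{"tx":0,"ty":0,"tz":1,"yaw":0},{"tx":0,"ty":0,"tz":0,"yaw":0},{"tx":0,"ty":0,"tz":0,"yaw":0},{"tx":0,"ty":0,"tz":0,"yaw":0},{"tx":0,"ty":0,"tz":0,"yaw":0},{"tx":0,"ty":0,"tz":0,"yaw":0},{"tx":0,"ty":0,"tz":0,"yaw":0},{"tx":0,"ty":0,"tz":0,"yaw":0}]'

```text
time: 8.7
position: [550.0, 222.9, 34.2]
ee_rot: [0.896, 0.445, 0.0, 0.0]
force: [-4.8, -2.0, 13.6]
opening: 0.29
```

Call:
apply_moves --commands '[{"tx":0,"ty":0,"tz":0,"yaw":0},{"tx":0,"ty":0,"tz":0,"yaw":0},{"tx":0,"ty":0,"tz":0,"yaw":0},{"tx":0,"ty":0,"tz":0,"yaw":0},{"tx":0,"ty":0,"tz":0,"yaw":0},{"tx":0,"ty":0,"tz":0,"yaw":0},{"tx":0,"ty":0,"tz":0,"yaw":0},{"tx":0,"ty":0,"tz":0,"yaw":0},{"tx":0,"ty":0,"tz":0,"yaw":0},{"tx":0,"ty":0,"tz":0,"yaw":0}]'

```text
time: 9.7
position: [550.0, 222.8, 34.3]
ee_rot: [0.896, 0.445, 0.0, 0.0]
force: [-4.4, -2.5, 13.4]
opening: 0.291
```

```bash
python3 look.py 29 short2; python3 -c "
import cv2,numpy as np
from rig import capture
a=capture('scene')['color'][180:380,170:420];b=capture('top')['color'][80:280,40:240]
cv2.imwrite('pics/short2c.png',cv2.resize(np.hstack([a,b]),(800,356),interpolation=cv2.INTER_CUBIC))"
```

```text
scene 0.97
 yaw 52.5 mid [593.2 280.3] len 241.3
 end [315 249] [516.5 187.1]
 end [293 383] [671.9 372. ]
top 0.69
 yaw 52.7 mid [496.8 150.5] len 198.5
 end [215 240] [433.8  73.6]
 end [132 170] [556.2 230. ]
9.9 [550.  222.9  34.3] [0.896 0.445 0.    0.   ] 0.2896895155776786 [-3.3 -2.6 13.9] [-0.432  0.966 -0.056]
```

View pics/short2c.png

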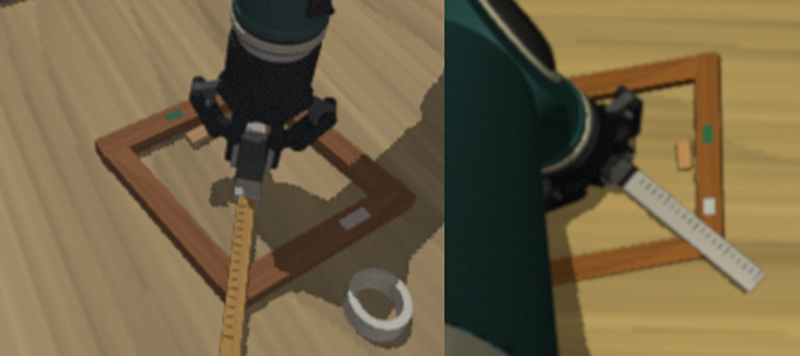

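Call:
apply_moves --commands '[{"tx":0,"ty":0,"tz":-2,"yaw":0},{"tx":0,"ty":0,"tz":-4,"yaw":0},{"tx":0,"ty":0,"tz":-8,"yaw":0},{"tx":0,"ty":0,"tz":-14,"yaw":0},{"tx":0,"ty":0,"tz":-14,"yaw":0},{"tx":0,"ty":0,"tz":-12,"yaw":0},{"tx":0,"ty":0,"tz":-6,"yaw":0},{"tx":0,"ty":0,"tz":0,"yaw":0},{"tx":0,"ty":0,"tz":0,"yaw":0},{"tx":0,"ty":0,"tz":0,"yaw":0}]'

```text
time: 11.0
position: [549.3, 222.5, 91.6]
ee_rot: [0.896, 0.445, -0.001, -0.0]
force: [0.0, 0.3, -2.0]
opening: 0.289
```

```bash
python3 -c "
from rig import readout
o=readout.get_obs();print(o['joints'].round(2),o['position'],o['force'])"
```

```text
[-0.19  0.59 -0.33  1.83  0.26  0.76 -1.31] [549.26440137 222.51262356  91.62702229] [ 0.04206554  0.25583783 -1.99387303]
```

Call:
apply_moves --commands '[{"tx":0,"ty":0,"tz":0,"yaw":-0.05},{"tx":0,"ty":0,"tz":0,"yaw":-0.1},{"tx":0,"ty":0,"tz":0,"yaw":-0.13},{"tx":0,"ty":0,"tz":0,"yaw":-0.14},{"tx":0,"ty":0,"tz":0,"yaw":-0.14},{"tx":0,"ty":0,"tz":0,"yaw":-0.14},{"tx":0,"ty":0,"tz":0,"yaw":-0.14},{"tx":0,"ty":0,"tz":0,"yaw":-0.14},{"tx":0,"ty":0,"tz":0,"yaw":-0.14},{"tx":0,"ty":0,"tz":0,"yaw":-0.14}]'

```text
time: 12.0
position: [549.3, 222.5, 91.5]
ee_rot: [0.459, 0.888, -0.001, -0.0]
force: [-0.5, -0.2, -2.0]
opening: 0.289
```

Call:
apply_moves --commands '[{"tx":0,"ty":0,"tz":0,"yaw":-0.12},{"tx":0,"ty":0,"tz":0,"yaw":-0.1},{"tx":0,"ty":0,"tz":0,"yaw":-0.06},{"tx":0,"ty":0,"tz":0,"yaw":-0.03},{"tx":0,"ty":0,"tz":0,"yaw":0},{"tx":0,"ty":0,"tz":0,"yaw":0},{"tx":0,"ty":0,"tz":0,"yaw":0},{"tx":0,"ty":0,"tz":0,"yaw":0},{"tx":0,"ty":0,"tz":0,"yaw":0},{"tx":0,"ty":0,"tz":0,"yaw":0}]'

```text
time: 13.0
position: [549.7, 222.9, 92.3]
ee_rot: [0.319, 0.948, -0.0, 0.0]
force: [1.2, 0.3, -1.1]
opening: 0.285
```

```bash
python3 look.py 85 long1; python3 -c "
import numpy as np
from rig import readout
o=readout.get_obs();print(o['joints'].round(2),2*np.degrees(np.arctan2(o['ee_rot'][1],o['ee_rot'][0])))"
```

```text
scene 0.79
 yaw -37.6 mid [550.6 225.4] len 379.6
 end [435 271] [400.1 341. ]
 end [203 235] [705.5 115.4]
top 0.63
 yaw -37.1 mid [642.1 152.8] len 150.9
 end [141 149] [582.9 199.7]
 end [201  85] [699.6 103.9]
13.2 [549.7 222.8  92.3] [ 0.319  0.948 -0.     0.   ] 0.2884609812156488 [ 0.3  0.4 -1.5] [0.08 0.04 0.02]
[ 0.08  0.69 -0.7   1.81  0.57  0.86  0.02] 142.76504850639967
```

View pics/long1.png

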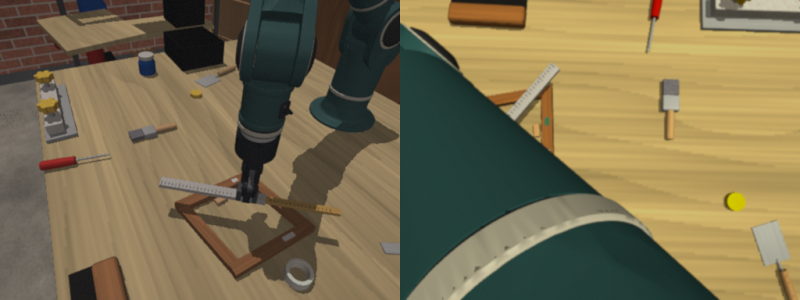

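Call:
apply_moves --commands '[{"tx":0,"ty":0,"tz":8,"yaw":0},{"tx":0,"ty":0,"tz":15,"yaw":0},{"tx":0,"ty":0,"tz":15,"yaw":0},{"tx":0,"ty":0,"tz":10,"yaw":0},{"tx":0,"ty":0,"tz":5,"yaw":0},{"tx":0,"ty":0,"tz":2,"yaw":0},{"tx":0,"ty":0,"tz":1,"yaw":0},{"tx":0,"ty":0,"tz":1,"yaw":0},{"tx":0,"ty":0,"tz":0,"yaw":0},{"tx":0,"ty":0,"tz":0,"yaw":0}]'

```text
time: 14.2
position: [549.9, 222.8, 35.6]
ee_rot: [0.319, 0.948, 0.0, 0.0]
force: [-0.3, 0.1, -1.5]
opening: 0.293
```

Call:
apply_moves --commands '[{"tx":0,"ty":0,"tz":1,"yaw":0},{"tx":0,"ty":0,"tz":0.5,"yaw":0},{"tx":0,"ty":0,"tz":0.5,"yaw":0},{"tx":0,"ty":0,"tz":0,"yaw":0},{"tx":0,"ty":0,"tz":0,"yaw":0},{"tx":0,"ty":0,"tz":0,"yaw":0},{"tx":0,"ty":0,"tz":0,"yaw":0},{"tx":0,"ty":0,"tz":0,"yaw":0},{"tx":0,"ty":0,"tz":0,"yaw":0},{"tx":0,"ty":0,"tz":0,"yaw":0}]'

```text
time: 15.2
position: [549.9, 222.8, 34.3]
ee_rot: [0.319, 0.948, -0.0, 0.0]
force: [-1.8, -2.3, 7.1]
opening: 0.289
```

Call:
apply_moves --commands '[{"tx":0,"ty":0,"tz":0,"yaw":0},{"tx":0,"ty":0,"tz":0,"yaw":0},{"tx":0,"ty":0,"tz":0,"yaw":0},{"tx":0,"ty":0,"tz":0,"yaw":0},{"tx":0,"ty":0,"tz":0,"yaw":0},{"tx":0,"ty":0,"tz":0,"yaw":0},{"tx":0,"ty":0,"tz":0,"yaw":0},{"tx":0,"ty":0,"tz":0,"yaw":0},{"tx":0,"ty":0,"tz":-0.5,"yaw":0},{"tx":0,"ty":0,"tz":-0.5,"yaw":0}]'

```text
time: 16.2
position: [549.9, 222.8, 34.4]
ee_rot: [0.319, 0.948, 0.0, 0.0]
force: [0.4, 0.1, -2.1]
opening: 0.292
```

Call:
apply_moves --commands '[{"tx":0,"ty":0,"tz":0,"yaw":0},{"tx":0,"ty":0,"tz":0,"yaw":0},{"tx":0,"ty":0,"tz":0,"yaw":0},{"tx":0,"ty":0,"tz":0,"yaw":0},{"tx":0,"ty":0,"tz":0,"yaw":0},{"tx":0,"ty":0,"tz":0,"yaw":0},{"tx":0,"ty":0,"tz":0,"yaw":0},{"tx":0,"ty":0,"tz":0,"yaw":0},{"tx":0,"ty":0,"tz":0,"yaw":0},{"tx":0,"ty":0,"tz":0,"yaw":0}]' --jaw 0.7

```text
time: 17.2
position: [549.7, 222.8, 34.3]
ee_rot: [0.319, 0.948, -0.0, 0.0]
force: [-0.0, 0.1, -0.2]
opening: 0.698
```

Call:
apply_moves --commands '[{"tx":0,"ty":0,"tz":-3,"yaw":0},{"tx":0,"ty":0,"tz":-6,"yaw":0},{"tx":0,"ty":0,"tz":-12,"yaw":0},{"tx":0,"ty":0,"tz":-20,"yaw":0},{"tx":0,"ty":0,"tz":-30,"yaw":0},{"tx":0,"ty":0,"tz":-40,"yaw":0},{"tx":0,"ty":0,"tz":-40,"yaw":0},{"tx":0,"ty":0,"tz":-30,"yaw":0},{"tx":0,"ty":0,"tz":-10,"yaw":0},{"tx":0,"ty":0,"tz":0,"yaw":0}]'

```text
time: 18.2
position: [550.4, 223.1, 227.2]
ee_rot: [0.319, 0.948, 0.001, 0.002]
force: [-0.7, 0.5, -0.3]
opening: 0.698
```

```bash
python3 look.py 28 long2
```

```text
scene 0.61
 yaw -37.7 mid [550.6 224.8] len 379.8
 end [423 290] [398.6 338.7]
 end [206 254] [703.2 111.6]
top 0.77
 yaw -37.3 mid [570.  207.7] len 333.0
 end [ 86 237] [433.2 302.9]
 end [200  93] [707.4 113.4]
18.4 [548.9 222.2 223.5] [ 0.319  0.948 -0.001 -0.001] 0.7036152767450076 [-0.7 -0.5 -0.4] [ 0.003 -0.065 -0.057]
```

View pics/long2.png

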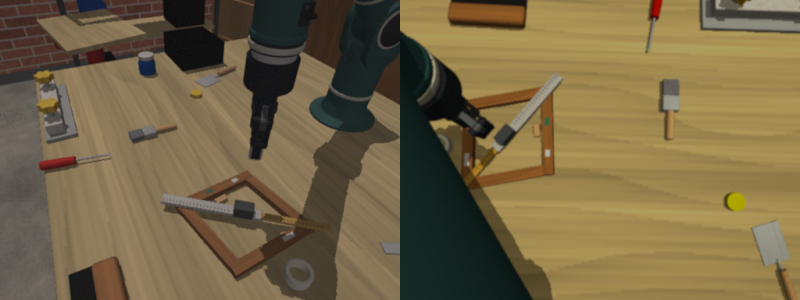

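The pictures show the rule released on the frame, block up. It runs from the upper-left corner to the right corner in the scene view, along the longer diagonal, with the gripper clear above it.

```bash
python3 -c "
from rig import robot
print(robot.close_job())"
```

```text
the job is handed in; nothing more can be done
None
```

I measured both diagonals, and the rule now lies released along the longer one. The job was handed in at about 18.4 s of the 53 s allowed.

- **Frame pose:** fitting its outline in both views put the centre at about (550, 223.5) mm, with the longer diagonal at about -37.2°.
- **Shorter diagonal:** the rule was held down for over 1 s with about 13 N between rule and frame. It lay at about 52.6°, against 52.8° for that diagonal, and centred to within a few mm.
- **Longer diagonal:** the rule was pressed on at about 7 N and paused there, then released, and the gripper was raised clear. The last check, in the scene view, put its middle at (550.6, 224.8) mm at -37.7°, within about 2 mm and 0.5° of the target.

**Checks that disagreed:**
- In the last top view the arm hid the brass end, so the rule looked only 333 mm long and its middle read about 25 mm off. Its angle of -37.3° still agreed.
- Triangulating the frame's top from the rough masks gave only 10–19 mm high, against the stated 20 mm. The rule met the frame about 20 mm above bench height both times, which matches the stated height.

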